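# Unclamp the copper test coupon

## Task

Two small bench clamps each hold a flat metal test coupon. On the clamp with the copper-coloured coupon, lift the hinged bar by its orange grip until it stands well up, slide the coupon straight out of the open end of its channel, and lay it flat in the middle of the white tile without dropping it. Leave that bar up, and leave the other clamp and its grey coupon alone.

Things in the scene. Friction and masses are not known exactly. Their poses are not given: they have to be found in the camera images.
- copper_clamp: Fixed clamp with the copper coupon; origin under its 95 x 110 mm foot, z up. Channel along x from -40 (open end) to +35 mm, bed 24 mm up, top 37 mm; lips over the coupon's long edges (2 mm play) let it out only along -x, 75 mm or more, before it can be lifted. Bar across at x = 0, its pin in the coupon; hinge axis along x at y = -44, z = 42; closed grip centre at y = +68, z = 45.
- copper_bar (a joint): Angle of that clamp's bar, rad: 0 down, 1.57 upright, stop at 1.7. Upright, its end is 172 mm above the worktop: carry over or round it. It is stiff (about 0.16 N m) and stays where it is left.
- copper_bar_grip (a point): Centre of the orange grip at the free end of that bar: 24 mm wide along the hinge axis, 36 mm long along the bar, 18 mm thick; the bar is 18 mm wide. It lies 112 mm from the hinge along the bar (3 mm above it when down). Its axes are the clamp's when the bar is down and turn with it about x.
- copper_coupon_mid (a point): Centre (half-way up) of the copper-coloured flat coupon, loose, 130 x 30 x 8 mm, about 0.12 kg; x along its length, z up, axes as the clamp's at the start. Its 14 mm pin hole lies 32 mm from the centre towards +x. Its -x end projects 57 mm from the channel, 24 mm above the worktop: take it there by its long edges, e.g. 47 mm from its centre.
- tile_mid (a point): Centre of the top face of the white square tile, 140 x 140 x 10 mm, fixed on the worktop; its top is 10 mm up.
- steel_coupon_mid (a point): Centre of the grey steel coupon, same size, in the other clamp, which is the same: not to be moved.
- steel_bar (a joint): Angle of the other clamp's bar, rad: 0 down. To be left down.

How it is judged:
On the way, in this order (a step that is already met when the one before it is completed fails the run):
1. the bar of the copper coupon's clamp is lifted past 1.0 rad with the coupon still in its channel (value of joint copper_bar above 1 rad and x of copper_coupon_mid in the frame of copper_clamp above -0.06 m and z of copper_coupon_mid in the frame of copper_clamp below 0.036 m), for 0.2 s.
2. the copper coupon is slid clear of the channel's open end (x of copper_coupon_mid in the frame of copper_clamp below -0.105 m and value of joint copper_bar above 0.8 rad), for 0.1 s.
At the end, for the whole second after the job is handed in: The copper coupon lies flat (within 0.1 rad) and at rest on the white tile, its centre within 35 mm of the tile's centre; its clamp's bar is still up (over 0.8 rad); the other bar is down (under 0.15 rad) and the grey coupon within 15 mm of where it was (horizontal distance between copper_coupon_mid and tile_mid below 0.035 m and height (world z) of copper_coupon_mid between 0.01 and 0.02 m and (angle between copper_coupon_mid's own z axis and vertical below 0.1 rad or angle between copper_coupon_mid's own z axis and vertical above 3.04 rad) and linear speed of copper_coupon below 0.02 m/s and value of joint copper_bar above 0.8 rad and value of joint steel_bar below 0.15 rad and distance of steel_coupon_mid from where it was at the start of the episode below 0.015 m); the robot touches nothing.
It fails at once if the other clamp's bar is lifted (over 0.25 rad) or the grey coupon moved (over 20 mm) (value of joint steel_bar above 0.25 rad or distance of steel_coupon_mid from where it was at the start of the episode above 0.02 m).
It fails at once if the copper coupon is dropped (falls free of the fingers faster than 0.6 m/s) (linear speed of copper_coupon above 0.6 m/s and contact force between the fingers and copper_coupon below 0.01 N).
It also fails if it takes over 64 s, if anything falls off the work surface, if the arm or the gripper's body presses on something with over 40 N, if the wrist force passes 120 N, or if a joint passes its speed limit or range.

## Robot

A 7-joint arm with a two-finger parallel gripper is mounted at the origin on a cart in front of the work surface, level with it; the furniture and walls round the work are solid. World frame = base frame: x ahead of the robot, y to its left, z up, the work surface at z = 0. Lengths are in m, angles in rad, forces in N, time in s.
With the tool pointing down it reaches from about 0.35 to 0.9 m from the base axis. Payload 8.1 kg.
Tool frame: the origin (TCP) lies at the very end of the fingers, on their centre line; the grasp point (between the pads) lies 19 mm behind it (grasp_offset is the distance from the TCP to the grasp point, in m); z points along the fingers, y is the line along which they close (so a half turn about z gives the same grasp; the last joint's range is limited). The gripper opens to 92 mm and grips with 3 to 60 N. Pads are 19 mm wide; open, the fingers measure 130 mm over their backs; the gripper's body (75 mm by 190 mm) begins 47 mm behind the grasp point.
Start: joints at [-1.237, 0.434, 0.025, 1.573, -0.012, 1.134, -0.075], TCP at [0.264, 0.566, 0.227] pointing down, gripper open.
Joint ranges: [-2.62, 2.62], [-0.44, 2.09], [-1.27, 1.32], [0.08, 2.57], [-1.32, 4.46], [0.12, 2], [-2.74, 2.74]. Speed limits (rad/s): [2.22, 2.22, 3.01, 3.01, 3.14, 3.14, 3.14].

## Interface

Orientations are given as a rotation vector (axis times angle).
In Python, from cell import observe, get_image, camera_params, sign_off, silhouettes, grasp_offset gives the robot as it stands. The module is installed in compiled form; this text tells all that it offers.
- The arm moves only by the tool jog_arm, never from a script. Its argument "motion" is a list that holds one entry, the list of rows, each a list of 7 numbers: the shift along the tool's x, y, z in m, then the turn, a rotation vector about the tool's x, y, z in rad, then the closure, from -1 (fully open) to 1 (shut), so that 0 is half open. In form: [[[dx, dy, dz, wx, wy, wz, hand], ...]]. A call has 1 to 10 rows; each row is the pose to reach, as a shift and turn from the pose commanded when the call began, along the tool's axes at that moment; what a row does not reach only later rows make up. A row lasts 1/12 s, in which the tool goes at most 41.7 mm and 7.16 degrees, less where a joint would pass 70% of its speed; a pose out of reach is approached as far as the arm can. A call with a gripper value outside its range is refused whole. The fingers move at their own pace and stop on an object; "force" is the grip in N (left out, the last holds). Time passes only in rows, so rows that repeat a pose let the fingers close. It gives the time, the measured TCP pose, the force, the opening and the grip force at its end, in the units of the state.
- observe(): the state, without advancing time (a new reading comes with each control period).
- get_image(name): name is "scene" or "top"; returns the picture (400x640x3 uint8, red, green, blue); there is no depth.
- camera_params(name): a dict with "vertical_fov" (degrees; the focal length in pixels is half the picture's height over the tangent of half this angle, whatever the lens; pixels are square), "cx", "cy" (the principal point, pixels), "T" (4x4, takes a point from camera to world coordinates). Camera axes: x right, y down, z forward; pixel columns grow to the right and rows downward; lengths in m; the calibration is good to about 2 mm. A picture is of the moment at which its call begins. camera_params takes no time and is no camera call.
- sign_off(): hands the job in; it is judged then, once.
Trained networks look in the newest picture that a camera, given by its name, has taken for a name from the list of things; names that differ only in an ending like _2 or _b are one class to them, and where a whole thing is asked for, a point or a joint stands for the part that bears it (a point fixed in the world has none). Each returns a list of dicts, best first, with "p" (0 to 1); they miss things now and then, are a little off and sometimes report something else, mostly with a low value. They report only what shows in the picture. A call takes as long as a camera call.
- silhouettes(query, camera): "mask" (400x640 bool, what is visible of it) and "pixel" ([column, row] in pixels, amid what is visible of it).
The state is a dict: "clock": time; "joints": joint angles; "dq": joint speeds; "joint_efforts": joint torques, N m; "position": TCP position; "ee_rot": TCP orientation; "force": force on the tool from outside, world axes, zero at the start; "ft_torque": the same for the moment, N m; "width": opening from 0.0 (shut) to 1.0 (fully open); "gripper_force": force on a finger pad.
Only numpy, scipy, OpenCV 4.12 (cv2) and the standard library are available. Lean on these libraries where they do the work, as an engineer would, in place of code of your own. Each camera call takes 0.05 s, during which the arm holds its last target. There are 200 camera calls.

## Working session

There is one attempt and no reset: what is moved stays moved. The work goes in short steps, Python scripts to look and compute and a tool call to move; the robot and the scene stay as the last step left them, time stands still between calls to the robot, and variables do not carry over. Pictures are saved under pics/ and viewed, at most 10 in all, crops included, and the job is handed in when it is done.

Besides the shell and the picture viewer there is one more tool, called after "Emit:" by a JSON object that holds its "method" and its "body", one argument or row to a line. jog_arm: Moves the arm, as the interface text tells. Its arguments: {"type":"object","properties":{"motion":{"type":"array"},"force":{"type":"number"}},"required":["motion"]}

```bash
mkdir -p pics; cat > h.py <<'E'
import numpy as np, cv2
from cell import *
from scipy.spatial.transform import Rotation as R
def snap(c,f):
    im=get_image(c); cv2.imwrite('pics/'+f,im[:,:,::-1]); return im
def ray(c,px,z):
    p=camera_params(c); f=200/np.tan(np.radians(p['vertical_fov'])/2)
    d=np.array([(px[0]-p['cx'])/f,(px[1]-p['cy'])/f,1]); T=np.array(p['T']); d=T[:3,:3]@d; o=T[:3,3]
    return o+d*(z-o[2])/d[2]
def proj(c,P):
    p=camera_params(c); f=200/np.tan(np.radians(p['vertical_fov'])/2)
    q=np.linalg.inv(np.array(p['T']))@np.append(P,1); return q[0]/q[2]*f+p['cx'],q[1]/q[2]*f+p['cy']
E
python3 - <<'E'
from h import *
a=snap('top','t0.png'); b=snap('scene','s0.png')
cv2.imwrite('pics/both0.png',np.hstack([a,b])[:,:,::-1]) if 0 else None
for c in('top','scene'):
  p=camera_params(c); print(c,p['vertical_fov'],p['cx'],p['cy'],np.round(p['T'],3).tolist())
for q,z in(('copper_clamp',.03),('copper_bar_grip',.045),('copper_bar',.045),('copper_coupon_mid',.032),('tile_mid',.01),('steel_coupon_mid',.032)):
  for c in('top','scene'):
    for d in silhouettes(q,c):
      m=d['mask']; r=cv2.minAreaRect(np.argwhere(m)[:,::-1].astype(np.float32)) if m.any() else None
      print(q,c,round(d['p'],2),np.round(d['pixel']),m.sum(),r and np.round(r[0]+r[1]+(r[2],)),ray(c,d['pixel'],z).round(3))
s=observe();print(s['clock'],s['position'],s['ee_rot'],s['width'],grasp_offset)
E
```

```text
top 53.317220576731664 319.82188622909774 196.66721259850257 [[-0.011, -0.984, 0.177, 0.324], [-1.0, 0.009, -0.009, 0.05], [0.008, -0.177, -0.984, 1.047], [0.0, 0.0, 0.0, 1.0]]
scene 42.8504065368688 321.60403719640715 202.83391044182338 [[0.687, -0.558, 0.466, -0.083], [-0.727, -0.524, 0.444, -0.515], [-0.003, -0.644, -0.765, 0.981], [0.0, 0.0, 0.0, 1.0]]
copper_clamp top 0.56 [306. 200.] 1500 [307. 202.  37.  53.  15.] [0.5   0.076 0.03 ]
copper_clamp scene 0.77 [311. 195.] 1377 [312. 199.  38.  53.  63.] [0.496 0.073 0.03 ]
copper_bar_grip top 0.92 [306. 204.] 426 [307. 202.  10.  53.  14.] [0.486 0.074 0.045]
copper_bar_grip scene 0.77 [307. 192.] 458 [308. 192.  11.  53.  63.] [0.487 0.076 0.045]
copper_bar top 0.95 [306. 203.] 408 [306. 202.  10.  53.  13.] [0.489 0.075 0.045]
copper_bar scene 0.91 [305. 192.] 436 [308. 192.  11.  53.  63.] [0.485 0.083 0.045]
copper_coupon_mid top 0.64 [329. 198.] 482 [321. 199.  51.  13.  11.] [0.504 0.015 0.032]
copper_coupon_mid top 0.39 [306. 200.] 1407 [307. 202.  36.  53.  13.] [0.499 0.076 0.032]
copper_coupon_mid top 0.28 [306. 204.] 414 [307. 202.   9.  52.  14.] [0.488 0.075 0.032]
copper_coupon_mid scene 0.84 [329. 209.] 378 [322. 203.  47.  13.  48.] [0.494 0.01  0.032]
copper_coupon_mid scene 0.41 [308. 193.] 398 [308. 192.  10.  51.  63.] [0.494 0.082 0.032]
tile_mid top 0.67 [204. 206.] 2707 [204. 204.  54.  53.   4.] [0.489 0.346 0.01 ]
tile_mid scene 0.65 [242. 153.] 1907 [238. 150.  41.  58.  58.] [0.489 0.329 0.01 ]
steel_coupon_mid top 0.72 [456. 194.] 412 [447. 193.  12.  49.  82.] [ 0.509 -0.314  0.032]
steel_coupon_mid scene 0.66 [445. 285.] 588 [437. 279.  62.  14.  28.] [ 0.509 -0.314  0.032]
0.7 [0.26442592 0.56630206 0.22674649] [6.80803536e-01 3.06693793e+00 2.53257703e-05] 1.0030690749242273 0.0188
```

View pics/t0.png

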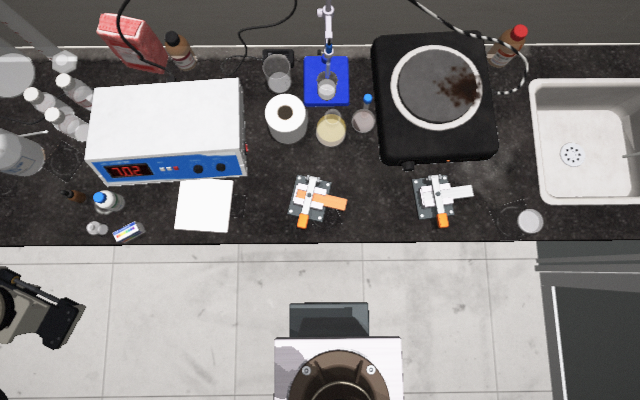

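View pics/s0.png

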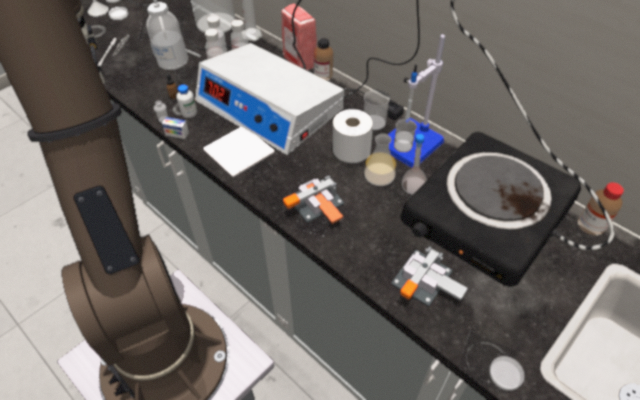

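```bash
cat > fit.py <<'E'
from h import *
from scipy.optimize import minimize
ims={c:cv2.imread(f'pics/{f}')[:,:,::-1] for c,f in(('top','t0.png'),('scene','s0.png'))}
S=8
def box(c,P,lo,hi):
    x,y,a=P; ca,sa=np.cos(a),np.sin(a); pts=[]
    for i in range(8):
        X,Y,Z=[(lo,hi)[i>>k&1][k] for k in range(3)]
        pts.append(proj(c,[x+ca*X-sa*Y,y+sa*X+ca*Y,Z]))
    return cv2.convexHull(np.array(pts,np.float32))[:,0]
G=((-.012,.05,.036),(.012,.086,.054)); C=((-.097,-.015,.024),(-.040,.015,.032)); K=((-.04,-.02,.02),(.035,.02,.037))
off={'top':(280,165),'scene':(275,160)}; W=80
masks={}
for c,im in ims.items():
    u,v=off[c]; hsv=cv2.cvtColor(np.ascontiguousarray(im[v:v+W,u:u+W]),cv2.COLOR_RGB2HSV).astype(int)
    m=((hsv[...,0]<22)&(hsv[...,1]>110)&(hsv[...,2]>90)).astype(np.float32)
    masks[c]=cv2.resize(m,None,fx=S,fy=S,interpolation=cv2.INTER_LINEAR)
def fill(c,b):
    m=np.zeros((W*S,W*S),np.uint8); cv2.fillConvexPoly(m,np.round((b-off[c]+.5)*S).astype(int),1); return m
def cost(P,cs=('top','scene')):
    t=0
    for c in cs:
        m=fill(c,box(c,P,*G))|fill(c,box(c,P,*C)); ign=fill(c,box(c,P,*K))&(1-m)
        t+=np.abs(masks[c]-m)[ign==0].sum()
    return t/S/S
if __name__=='__main__':
  for cs in(('top',),('scene',),('top','scene')):
    r=min((minimize(cost,(.51,.065,a),args=(cs,),method='Nelder-Mead',options=dict(initial_simplex=np.array([[.51,.065,a],[.53,.065,a],[.51,.085,a],[.51,.065,a+.15]]))) for a in(1.2,1.35,1.5)),key=lambda r:r.fun)
    print(cs,r.x.round(4),r.fun,[masks[c].sum()/64 for c in cs])
  P=r.x; o=[]
  for c in ims:
    u,v=off[c]; z=cv2.resize(ims[c][v:v+60,u:u+W,::-1],None,fx=5,fy=5,interpolation=cv2.INTER_NEAREST)
    for b in(G,C,K): cv2.polylines(z,[np.round((box(c,P,*b)-off[c]+.5)*5).astype(int)],True,(255,0,0),1)
    o.append(z)
  cv2.imwrite('pics/fit0.png',np.hstack(o))
  print('tile',[proj('top',[.489,.346,.01])])
  # tile fit by white mask
  for c in ims:
    d=max(silhouettes('tile_mid',c),key=lambda d:d['p'])
    cn=cv2.boxPoints(cv2.minAreaRect(np.argwhere(d['mask'])[:,::-1].astype(np.float32)))
    w=np.array([ray(c,p,.01) for p in cn]); print(c,w[:,:2].round(3).tolist(),w.mean(0).round(3),ray(c,np.argwhere(d['mask']).mean(0)[::-1],.01).round(3))
E
python3 fit.py
```

```text
Traceback (most recent call last):
  File "fit.py", line 28, in <module>
    r=min((minimize(cost,(.51,.065,a),args=(cs,),method='Nelder-Mead',options=dict(initial_simplex=np.array([[.51,.065,a],[.53,.065,a],[.51,.085,a],[.51,.065,a+.15]]))) for a in(1.2,1.35,1.5)),key=lambda r:r.fun)
  File "fit.py", line 28, in <genexpr>
    r=min((minimize(cost,(.51,.065,a),args=(cs,),method='Nelder-Mead',options=dict(initial_simplex=np.array([[.51,.065,a],[.53,.065,a],[.51,.085,a],[.51,.065,a+.15]]))) for a in(1.2,1.35,1.5)),key=lambda r:r.fun)
           ~~~~~~~~^^^^^^^^^^^^^^^^^^^^^^^^^^^^^^^^^^^^^^^^^^^^^^^^^^^^^^^^^^^^^^^^^^^^^^^^^^^^^^^^^^^^^^^^^^^^^^^^^^^^^^^^^^^^^^^^^^^^^^^^^^^^^^^^^^^^^^^^^^^^^^^^^^^^^
  File "fit.py", line 23, in cost
    m=fill(c,box(c,P,*G))|fill(c,box(c,P,*C)); ign=fill(c,box(c,P,*K))&(1-m)
                                                          ~~~^^^^^^^^
  File "fit.py", line 9, in box
    pts.append(proj(c,[x+ca*X-sa*Y,y+sa*X+ca*Y,Z]))
               ~~~~^^^^^^^^^^^^^^^^^^^^^^^^^^^^^^^
  File "h.py", line 11, in proj
    p=camera_params(c); f=200/np.tan(np.radians(p['vertical_fov'])/2)
ValueError: time passes only in moves, steps and waits
```

```bash
sed -i 's/^from cell import \*/from cell import *\nfrom functools import cache\ncamera_params=cache(camera_params)/' h.py; python3 fit.py; python3 -c "
from h import *
print(observe()['clock'])"
```

```text
('top',) [0.5096 0.0673 1.32  ] 45.410888671875 [np.float32(556.0)]
('scene',) [0.5089 0.0707 1.3219] 57.96502685546875 [np.float32(586.0)]
('top', 'scene') [0.5089 0.0693 1.3278] 125.79632568359375 [np.float32(556.0), np.float32(586.0)]
tile [(np.float64(203.39347181586515), np.float64(205.95643889812143))]
top [[0.431, 0.419], [0.571, 0.416], [0.558, 0.271], [0.418, 0.278]] [0.495 0.346 0.01 ] [0.492 0.345 0.01 ]
scene [[0.428, 0.422], [0.607, 0.418], [0.55, 0.267], [0.385, 0.278]] [0.493 0.346 0.01 ] [0.487 0.342 0.01 ]
0.8
```

View pics/fit0.png

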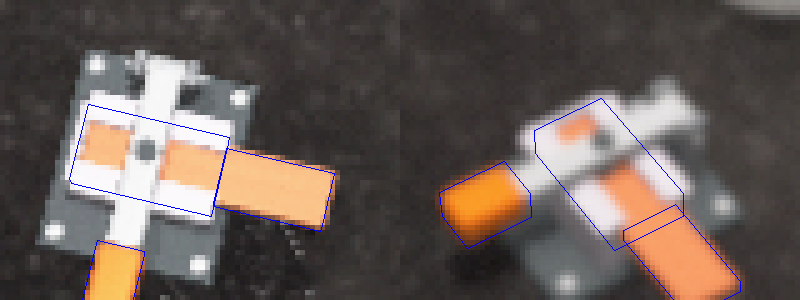

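```bash
cat > d.py <<'E'
from h import *
import sys
P=np.array([.509,.0693]); A=1.324; TILE=np.array([.493,.346])
e1=np.array([np.cos(A),np.sin(A)]); e2=np.array([-e1[1],e1[0]])
def cl(x,y,z): return np.append(P+x*e1+y*e2,z)
def bar(th,r=.112): return cl(0,-.044+r*np.cos(th)-.003*np.sin(th),.042+r*np.sin(th)+.003*np.cos(th))
def delta(p,yaw,grasp=True):
    """rows: shift & turn in tool axes to put grasp point at p, tool down, tool y at yaw"""
    s=observe(); R0=R.from_rotvec(s['ee_rot']); x=yaw+np.pi/2
    Rt=R.from_matrix(np.array([[np.cos(x),np.cos(yaw),0],[np.sin(x),np.sin(yaw),0],[0,0,-1]]))
    t=np.array(p)-[0,0,grasp_offset]
    print((R0.inv().apply(t-s['position'])).round(4),(R0.inv()*Rt).as_rotvec().round(4))
def st():
    s=observe(); print(s['clock'],s['position'].round(4) if hasattr(s['position'],'round') else s['position'],np.round(s['ee_rot'],3),np.round(s['force'],1),s['width'],s['gripper_force'],np.round(s['joints'],2))
E
python3 -c "
from d import *
delta(cl(0,.070,.15),A)"
```

```text
[-0.3632 -0.3601  0.0955] [ 1.000e-04  0.000e+00 -1.901e-01]
```

Emit:
{"method": "jog_arm", "body": {
  "motion": [
    [[-0.02, -0.03, 0.0, 0, 0, -0.1, -0.3], [-0.05, -0.05, 0.0, 0, 0, -0.19, -0.3], [-0.363, -0.36, 0.02, 0, 0, -0.19, -0.3], [-0.363, -0.36, 0.02, 0, 0, -0.19, -0.3], [-0.363, -0.36, 0.02, 0, 0, -0.19, -0.3], [-0.363, -0.36, 0.02, 0, 0, -0.19, -0.3], [-0.363, -0.36, 0.02, 0, 0, -0.19, -0.3], [-0.363, -0.36, 0.02, 0, 0, -0.19, -0.3], [-0.363, -0.36, 0.02, 0, 0, -0.19, -0.3], [-0.363, -0.36, 0.02, 0, 0, -0.19, -0.3]]
  ]
}}

```text
clock: 1.63
position: [0.4042, 0.1856, 0.2119]
ee_rot: [0.386, 3.117, 0.001]
force: [1.5, 0.9, 0.3]
width: 0.649
gripper_force: 0.0
```

```bash
python3 -c "
from d import *
st();delta(cl(0,.070,.15),A)"
```

```text
1.6333 [0.4042 0.1856 0.2119] [3.860e-01 3.117e+00 1.000e-03] [1.5 0.9 0.3] 0.6486170543306733 0.0 [-0.68  0.15  0.15  2.02 -0.03  0.97  0.8 ]
[-0.06   -0.0872  0.0807] [0.0009 0.0006 0.0001]
```

Emit:
{"method": "jog_arm", "body": {
  "motion": [
    [[-0.06, -0.087, 0.06, 0, 0, 0, -0.3], [-0.06, -0.087, 0.06, 0, 0, 0, -0.3], [-0.06, -0.087, 0.06, 0, 0, 0, -0.3], [-0.06, -0.087, 0.08, 0, 0, 0, -0.3], [-0.06, -0.087, 0.08, 0, 0, 0, -0.3], [-0.06, -0.087, 0.08, 0, 0, 0, -0.3]]
  ]
}}

```text
clock: 2.13
position: [0.4401, 0.0885, 0.1314]
ee_rot: [-0.387, -3.116, 0.001]
force: [0.3, -0.1, 0.7]
width: 0.647
gripper_force: 0.0
```

```bash
python3 -c "
from d import *
st();delta(cl(0,.070,.045),A);snap('top','t1.png');b=snap('scene','s1.png')
a=cv2.imread('pics/t1.png');b=cv2.imread('pics/s1.png')
cv2.imwrite('pics/c1.png',np.hstack([cv2.resize(a[130:280,240:380],None,fx=2.8,fy=2.8),cv2.resize(b[100:250,230:370],None,fx=2.8,fy=2.8)]))"
```

```text
2.1333 [0.4401 0.0885 0.1314] [-3.870e-01 -3.116e+00  1.000e-03] [ 0.3 -0.1  0.7] 0.6467503861728673 0.0 [-0.49  0.27  0.21  2.12 -0.08  0.77  1.09]
[-0.0017 -0.0017  0.1052] [-0.0009 -0.0018 -0.0005]
```

View pics/c1.png

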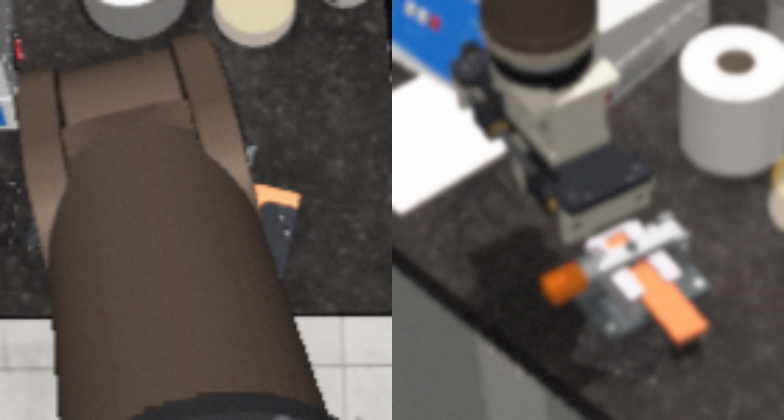

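The scene crop shows the gripper above the clamp, grip (crop pixel 565,282) still free and clear below; the top view is covered by the forearm. Descending.

Emit:
{"method": "jog_arm", "body": {
  "motion": [
    [[-0.002, -0.002, 0.03, 0, 0, 0, -0.3], [-0.002, -0.002, 0.06, 0, 0, 0, -0.3], [-0.002, -0.002, 0.085, 0, 0, 0, -0.3], [-0.002, -0.002, 0.105, 0, 0, 0, -0.3], [-0.002, -0.002, 0.105, 0, 0, 0, -0.3], [-0.002, -0.002, 0.105, 0, 0, 0, 0.2], [-0.002, -0.002, 0.105, 0, 0, 0, 1], [-0.002, -0.002, 0.105, 0, 0, 0, 1], [-0.002, -0.002, 0.105, 0, 0, 0, 1], [-0.002, -0.002, 0.105, 0, 0, 0, 1]]
  ],
  "force": 30
}}

```text
clock: 3.07
position: [0.4429, 0.0864, 0.0276]
ee_rot: [0.386, 3.116, 0.002]
force: [0.2, -0.9, -0.3]
width: 0.336
gripper_force: 0.0
```

Emit:
{"method": "jog_arm", "body": {
  "motion": [
    [[0, 0, 0, 0, 0, 0, 1], [0, 0, 0, 0, 0, 0, 1], [0, 0, 0, 0, 0, 0, 1]]
  ]
}}

```text
clock: 3.32
position: [0.4424, 0.0854, 0.0272]
ee_rot: [0.387, 3.117, -0.0]
force: [-1.8, -3.1, 7.6]
width: 0.26
gripper_force: 30.0
```

```bash
python3 -c "
from d import *
st()
s=observe();R0=R.from_rotvec(s['ee_rot'])
b0=bar(0)
for th in np.arange(.15,1.46,.13): print(round(th,2),R0.inv().apply(bar(th)-b0).round(4))"
```

```text
3.3167 [0.4424 0.0854 0.0272] [ 0.387  3.117 -0.   ] [-1.8 -3.1  7.6] 0.2603118407973431 30.015632808208466 [-0.43  0.45  0.16  2.2  -0.15  0.49  1.17]
0.15 [-0.0017 -0.     -0.0167]
0.28 [-0.0052 -0.     -0.0308]
0.41 [-0.0105 -0.     -0.0444]
0.54 [-0.0175 -0.     -0.0571]
0.67 [-0.0261  0.     -0.0689]
0.8 [-0.0362  0.     -0.0794]
0.93 [-0.0475  0.     -0.0885]
1.06 [-0.0599  0.     -0.0961]
1.19 [-0.0732  0.     -0.102 ]
1.32 [-0.0872  0.     -0.1062]
1.45 [-0.1015  0.     -0.1085]
```

Emit:
{"method": "jog_arm", "body": {
  "motion": [
    [[-0.002, 0, -0.017, 0, 0, 0, 1], [-0.005, 0, -0.031, 0, 0, 0, 1], [-0.0105, 0, -0.0445, 0, 0, 0, 1], [-0.0175, 0, -0.057, 0, 0, 0, 1], [-0.026, 0, -0.069, 0, 0, 0, 1], [-0.036, 0, -0.0795, 0, 0, 0, 1], [-0.0475, 0, -0.0885, 0, 0, 0, 1], [-0.06, 0, -0.096, 0, 0, 0, 1], [-0.06, 0, -0.096, 0, 0, 0, 1]]
  ]
}}

```text
clock: 4.07
position: [0.5009, 0.0708, 0.1238]
ee_rot: [-0.388, -3.117, -0.0]
force: [-8.3, -1.3, 14.8]
width: 0.263
gripper_force: 30.0
```

```bash
python3 -c "
from d import *
st()
s=observe()
p=s['position']+[0,0,.0188]; h=cl(0,-.044,.042); v=p-h
print(v, np.arctan2(v[2],v[:2]@e2),np.hypot(v[2],v[:2]@e2),v[:2]@e1)
R0=R.from_rotvec(s['ee_rot'])
for th in (1.19,1.32,1.45):print(R0.inv().apply(bar(th)-bar(1.06)).round(4))
"
```

```text
4.0667 [0.5009 0.0708 0.1238] [-0.388 -3.117 -0.   ] [-8.3 -1.3 14.8] 0.2625522618724528 30.004520416259766 [-0.41  0.36  0.22  2.   -0.11  0.79  1.19]
[-0.05080131  0.01225916  0.10063118] 1.0918348167488385 0.11339056422752865 -0.0005229808586223517
[-0.0133  0.     -0.0059]
[-0.0272  0.     -0.0101]
[-0.0416  0.     -0.0124]
```

Emit:
{"method": "jog_arm", "body": {
  "motion": [
    [[-0.0065, 0, -0.003, 0, 0, 0, 1], [-0.013, 0, -0.006, 0, 0, 0, 1], [-0.02, 0, -0.008, 0, 0, 0, 1], [-0.027, 0, -0.01, 0, 0, 0, 1], [-0.034, 0, -0.0115, 0, 0, 0, 1], [-0.0415, 0, -0.0125, 0, 0, 0, 1], [-0.0415, 0, -0.0125, 0, 0, 0, 1], [-0.0415, 0, -0.0125, 0, 0, 0, 1]]
  ]
}}

```text
clock: 4.73
position: [0.5402, 0.061, 0.1351]
ee_rot: [-0.387, -3.117, 0.0]
force: [-2.0, -1.9, 4.3]
width: 0.262
gripper_force: 30.0
```

```bash
python3 -c "
from d import *
st();s=observe()
p=s['position']+[0,0,.0188]; h=cl(0,-.044,.042); v=p-h
print(np.arctan2(v[2],v[:2]@e2),np.hypot(v[2],v[:2]@e2),v[:2]@e1)
a=snap('scene','s2.png');b=get_image('top')
cv2.imwrite('pics/c2.png',np.hstack([cv2.resize(a[100:250,230:370],None,fx=2.8,fy=2.8),cv2.resize(b[130:280,240:380],None,fx=2.8,fy=2.8)])[:,:,::-1])"
```

```text
4.7333 [0.5402 0.061  0.1351] [-0.387 -3.117  0.   ] [-2.  -1.9  4.3] 0.26204999674055407 29.999580681324005 [-0.38  0.4   0.22  1.9  -0.12  0.85  1.23]
1.4663511231075017 0.11252618129943036 -0.000401239654271407
```

View pics/c2.png

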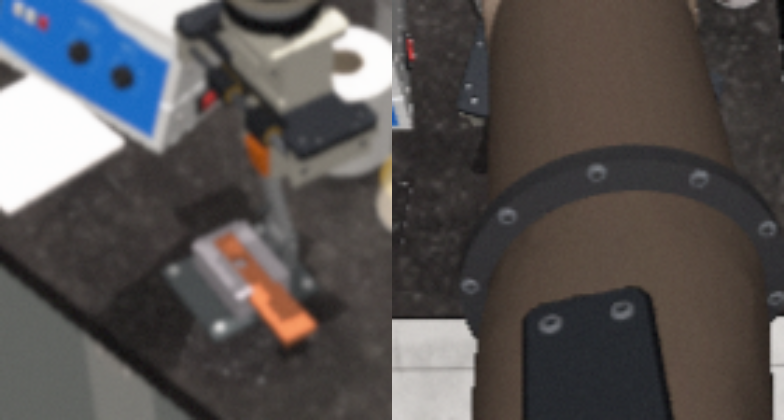

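Bar stands up (grip at crop 257,152; about 1.47 rad), coupon with its pin hole still in the channel. Release, rise, then go over the free end.

Emit:
{"method": "jog_arm", "body": {
  "motion": [
    [[0, 0, 0, 0, 0, 0, -0.3], [0, 0, 0, 0, 0, 0, -0.3], [0, 0, 0, 0, 0, 0, -0.3], [0, 0, -0.02, 0, 0, 0, -0.3], [0, 0, -0.05, 0, 0, 0, -0.3], [0, 0, -0.085, 0, 0, 0, -0.3], [0, 0, -0.085, 0, 0, 0, -0.3], [0, 0, -0.085, 0, 0, 0, -0.3]]
  ]
}}

```text
clock: 5.5
position: [0.5421, 0.0615, 0.2221]
ee_rot: [0.386, 3.113, 0.003]
force: [0.3, -0.1, -0.2]
width: 0.648
gripper_force: 0.0
```

```bash
python3 -c "
from d import *
st();delta(cl(-.066,0,.24),A+np.pi/2)"
```

```text
5.5 [0.5421 0.0615 0.2221] [3.860e-01 3.113e+00 3.000e-03] [ 0.3 -0.1 -0.2] 0.6482692213571973 0.0 [-0.4   0.31  0.24  1.79 -0.08  1.05  1.2 ]
[ 0.034  -0.0665  0.0006] [-1.5000e-03  5.2000e-03 -1.5708e+00]
```

Emit:
{"method": "jog_arm", "body": {
  "motion": [
    [[0.034, -0.066, 0, 0, 0, -1.57, -0.3], [0.034, -0.066, 0, 0, 0, -1.57, -0.3], [0.034, -0.066, 0, 0, 0, -1.57, -0.3], [0.034, -0.066, 0, 0, 0, -1.57, -0.3], [0.034, -0.066, 0, 0, 0, -1.57, -0.3], [0.034, -0.066, 0, 0, 0, -1.57, -0.3], [0.034, -0.066, 0, 0, 0, -1.57, -0.3], [0.034, -0.066, 0, 0, 0, -1.57, -0.3], [0.034, -0.066, 0, 0, 0, -1.57, -0.3], [0.034, -0.066, 0, 0, 0, -1.57, -0.3]]
  ]
}}

```text
clock: 6.33
position: [0.4909, 0.0056, 0.219]
ee_rot: [1.519, -2.749, -0.001]
force: [-0.1, -0.0, 0.0]
width: 0.652
gripper_force: 0.0
```

```bash
python3 -c "
from d import *
st();delta(cl(-.066,0,.24),A+np.pi/2)
a=snap('scene','s3.png');print([(round(d['p'],2),d['pixel'],ray('scene',d['pixel'],.154)) for d in silhouettes('copper_bar_grip','scene')], proj('scene',bar(1.47)))"
```

```text
6.3333 [0.4909 0.0056 0.219 ] [ 1.519e+00 -2.749e+00 -1.000e-03] [-0.1 -0.   0. ] 0.6516635348618597 0.0 [-0.17  0.22  0.06  1.9  -0.02  1.01  2.48]
[-0.0008 -0.0018 -0.0022] [ 0.0014 -0.0006 -0.3146]
[(0.84, [326.8, 163.1], array([0.51417478, 0.03681097, 0.154     ])), (0.45, [241.2, 151.4], array([0.40607685, 0.20732943, 0.154     ]))] (np.float64(327.9715447277182), np.float64(151.5285931279468))
```

Emit:
{"method": "jog_arm", "body": {
  "motion": [
    [[0, 0, 0, 0, 0, 1.25, -0.3], [0, 0, 0, 0, 0, 1.25, -0.3], [0, 0, 0, 0, 0, 1.25, -0.3], [0, 0, 0, 0, 0, 1.25, -0.3], [0, 0, 0, 0, 0, 1.25, -0.3], [0, 0, 0, 0, 0, 1.25, -0.3], [0, 0, 0, 0, 0, 1.25, -0.3], [0, 0, 0, 0, 0, 1.25, -0.3], [0, 0, 0, 0, 0, 1.25, -0.3], [0, 0, 0, 0, 0, 1.25, -0.3]]
  ]
}}

```text
clock: 7.27
position: [0.4912, 0.0055, 0.2194]
ee_rot: [-0.405, -3.115, 0.0]
force: [0.1, 0.2, 0.1]
width: 0.648
gripper_force: 0.0
```

Emit:
{"method": "jog_arm", "body": {
  "motion": [
    [[0, 0, 0, 0, 0, 1.25, -0.3], [0, 0, 0, 0, 0, 1.25, -0.3], [0, 0, 0, 0, 0, 1.25, -0.3], [0, 0, 0, 0, 0, 1.25, -0.3], [0, 0, 0, 0, 0, 1.25, -0.3], [0, 0, 0, 0, 0, 1.25, -0.3], [0, 0, 0, 0, 0, 1.25, -0.3], [0, 0, 0, 0, 0, 1.25, -0.3], [0, 0, 0, 0, 0, 1.25, -0.3], [0, 0, 0, 0, 0, 1.25, -0.3]]
  ]
}}

```text
clock: 8.1
position: [0.4911, 0.0056, 0.2195]
ee_rot: [-2.151, -2.289, 0.001]
force: [0.3, 0.4, -0.0]
width: 0.65
gripper_force: 0.0
```

```bash
python3 -c "
from d import *
st();delta(cl(-.066,0,.12),A-np.pi/2)"
```

```text
8.1 [0.4911 0.0056 0.2195] [-2.151e+00 -2.289e+00  1.000e-03] [ 0.3  0.4 -0. ] 0.6496927475949645 0.0 [-0.5   0.23  0.47  1.93 -0.12  1.01  0.08]
[-0.0003  0.0018  0.1183] [-8.000e-04  3.000e-04  3.093e-01]
```

Emit:
{"method": "jog_arm", "body": {
  "motion": [
    [[0, 0.002, 0, 0, 0, 0.309, -0.3], [0, 0.002, 0, 0, 0, 0.309, -0.3], [0, 0.002, 0, 0, 0, 0.309, -0.3], [0, 0.002, 0.03, 0, 0, 0.309, -0.3], [0, 0.002, 0.07, 0, 0, 0.309, -0.3], [0, 0.002, 0.1, 0, 0, 0.309, -0.3], [0, 0.002, 0.13, 0, 0, 0.309, -0.3], [0, 0.002, 0.13, 0, 0, 0.309, -0.3], [0, 0.002, 0.13, 0, 0, 0.309, -0.3]]
  ]
}}

```text
clock: 8.85
position: [0.4922, 0.0053, 0.0892]
ee_rot: [-2.469, -1.94, 0.006]
force: [0.1, 0.4, 1.1]
width: 0.65
gripper_force: 0.0
```

```bash
python3 -c "
from d import *
st();delta(cl(-.066,0,.0255+.0188),A-np.pi/2)
a=get_image('scene');b=get_image('top')
cv2.imwrite('pics/c3.png',np.hstack([cv2.resize(a[100:250,230:370],None,fx=2.8,fy=2.8),cv2.resize(b[130:280,240:380],None,fx=2.8,fy=2.8)])[:,:,::-1])"
```

```text
8.85 [0.4922 0.0053 0.0892] [-2.469 -1.94   0.006] [0.1 0.4 1.1] 0.649505296049103 0.0 [-0.46  0.42  0.45  2.07 -0.27  0.71 -0.07]
[0.0003 0.0009 0.0637] [-0.0033  0.002   0.0082]
```

View pics/c3.png

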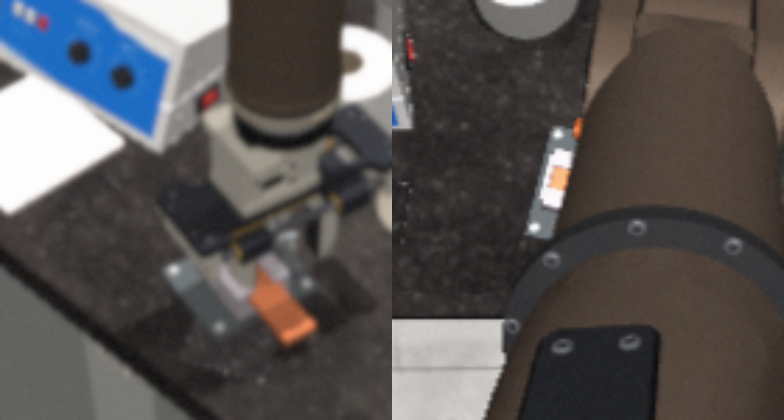

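The fingers straddle the projecting end (scene crop about 265,280) with the bar still up behind; the top view shows only the left part of the clamp.

Emit:
{"method": "jog_arm", "body": {
  "motion": [
    [[0, 0.001, 0.03, 0, 0, 0.008, -0.3], [0, 0.001, 0.05, 0, 0, 0.008, -0.3], [0, 0.001, 0.064, 0, 0, 0.008, -0.3], [0, 0.001, 0.064, 0, 0, 0.008, -0.3], [0, 0.001, 0.064, 0, 0, 0.008, -0.3]]
  ]
}}

```text
clock: 9.37
position: [0.4953, 0.0055, 0.0274]
ee_rot: [2.475, 1.934, 0.002]
force: [-0.6, -0.2, 0.2]
width: 0.65
gripper_force: 0.0
```

```bash
python3 -c "
from d import *
st();delta(cl(-.066,0,.0255+.0188),A-np.pi/2)"
```

```text
9.3667 [0.4953 0.0055 0.0274] [2.475e+00 1.934e+00 2.000e-03] [-0.6 -0.2  0.2] 0.6495929522614176 0.0 [-0.4   0.52  0.38  2.11 -0.36  0.57 -0.01]
[-0.0007 -0.0023  0.0019] [ 0.0013 -0.0007  0.0028]
```

Emit:
{"method": "jog_arm", "body": {
  "motion": [
    [[0, -0.001, 0.001, 0, 0, 0, -0.3], [0, -0.001, 0.001, 0, 0, 0, 0.1], [0, -0.001, 0.001, 0, 0, 0, 0.2], [0, -0.001, 0.001, 0, 0, 0, 1], [0, -0.001, 0.001, 0, 0, 0, 1], [0, -0.001, 0.001, 0, 0, 0, 1], [0, -0.001, 0.001, 0, 0, 0, 1]]
  ],
  "force": 45
}}

```text
clock: 9.95
position: [0.4936, 0.0057, 0.0253]
ee_rot: [2.474, 1.936, 0.0]
force: [-0.1, 0.4, 1.8]
width: 0.311
gripper_force: 44.9
```

```bash
python3 -c "
from d import *
st();delta(cl(-.066,0,.0255+.0188),A-np.pi/2);delta(cl(-.151,0,.0255+.0188),A-np.pi/2)"
```

```text
9.95 [0.4936 0.0057 0.0253] [2.474 1.936 0.   ] [-0.1  0.4  1.8] 0.3111132410522705 44.89319086074829 [-0.4   0.52  0.38  2.12 -0.36  0.56 -0.01]
[-0.0005 -0.0006 -0.0002] [ 0.0002 -0.0002  0.0036]
[-0.0855 -0.0009 -0.0003] [ 0.0002 -0.0002  0.0036]
```

Emit:
{"method": "jog_arm", "body": {
  "motion": [
    [[-0.005, 0, 0, 0, 0, 0, 1], [-0.014, 0, 0, 0, 0, 0, 1], [-0.025, 0, 0, 0, 0, 0, 1], [-0.036, 0, 0, 0, 0, 0, 1], [-0.047, 0, 0, 0, 0, 0, 1], [-0.058, 0, 0, 0, 0, 0, 1], [-0.069, 0, 0, 0, 0, 0, 1], [-0.08, 0, 0, 0, 0, 0, 1], [-0.09, 0, 0, 0, 0, 0, 1], [-0.095, 0, 0, 0, 0, 0, 1]]
  ]
}}

```text
clock: 10.78
position: [0.47, -0.0885, 0.0251]
ee_rot: [2.476, 1.933, -0.001]
force: [-0.2, 0.3, -0.8]
width: 0.319
gripper_force: 44.9
```

```bash
python3 -c "
from d import *
st();print((observe()['position'][:2]-P)@np.array([e1,e2]).T)
a=get_image('scene')
print([(round(d['p'],2),d['pixel'],ray('scene',d['pixel'],.032)) for d in silhouettes('copper_coupon_mid','scene')])
cv2.imwrite('pics/c4.png',cv2.resize(a[130:290,250:440],None,fx=3,fy=3)[:,:,::-1])"
```

```text
10.7833 [ 0.47   -0.0885  0.0251] [ 2.476e+00  1.933e+00 -1.000e-03] [-0.2  0.3 -0.8] 0.3191160856258017 44.893521666526794 [-0.2   0.51  0.37  2.15 -0.34  0.54  0.18]
[-0.16258844 -0.00072975]
[(0.5, [358.7, 242.7], array([ 0.46638646, -0.10805519,  0.032     ]))]
```

View pics/c4.png

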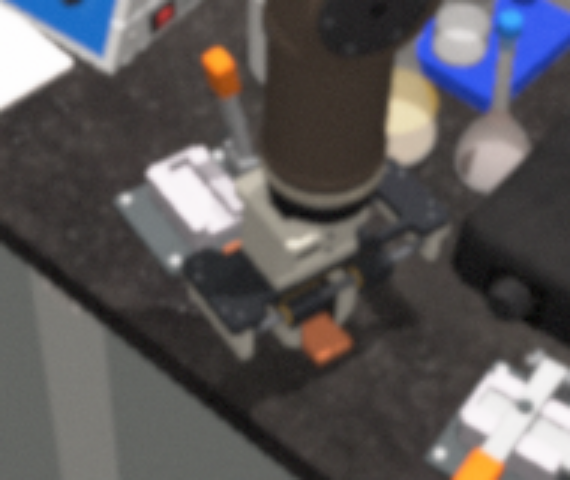

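Coupon is out (free end at crop 325,340; inner end 233,247 just off the channel), bar up. Lift.

Emit:
{"method": "jog_arm", "body": {
  "motion": [
    [[0, 0, -0.005, 0, 0, 0, 1], [0, 0, -0.02, 0, 0, 0, 1], [0, 0, -0.045, 0, 0, 0, 1], [0, 0, -0.075, 0, 0, 0, 1], [0, 0, -0.105, 0, 0, 0, 1], [0, 0, -0.135, 0, 0, 0, 1], [0, 0, -0.165, 0, 0, 0, 1], [0, 0, -0.19, 0, 0, 0, 1], [0, 0, -0.205, 0, 0, 0, 1], [0, 0, -0.215, 0, 0, 0, 1]]
  ]
}}

```text
clock: 11.72
position: [0.4714, -0.0859, 0.2424]
ee_rot: [2.472, 1.937, 0.004]
force: [0.5, 1.0, -1.5]
width: 0.321
gripper_force: 44.9
```

```bash
python3 -c "
from d import *
st();delta([.459,.346,.2588],-np.pi/2)"
```

```text
11.7167 [ 0.4714 -0.0859  0.2424] [2.472 1.937 0.004] [ 0.5  1.  -1.5] 0.320870183791805 44.89324986934662 [-0.38  0.18  0.53  1.93 -0.11  1.06 -0.05]
[ 0.4163 -0.1154  0.0026] [ 0.0015 -0.0029  1.3291]
```

Emit:
{"method": "jog_arm", "body": {
  "motion": [
    [[0.01, -0.003, 0, 0, 0, 0.03, 1], [0.03, -0.008, 0, 0, 0, 0.1, 1], [0.055, -0.015, 0, 0, 0, 0.18, 1], [0.083, -0.023, 0, 0, 0, 0.27, 1], [0.111, -0.031, 0, 0, 0, 0.36, 1], [0.139, -0.039, 0, 0, 0, 0.45, 1], [0.167, -0.047, 0, 0, 0, 0.54, 1], [0.195, -0.054, 0, 0, 0, 0.63, 1], [0.223, -0.062, 0, 0, 0, 0.72, 1], [0.25, -0.07, 0, 0, 0, 0.8, 1]]
  ]
}}

```text
clock: 12.55
position: [0.4619, 0.1749, 0.2397]
ee_rot: [3.034, 0.814, -0.002]
force: [0.4, -0.5, -1.5]
width: 0.319
gripper_force: 44.9
```

```bash
python3 -c "
from d import *
st();delta([.459,.346,.2588],-np.pi/2)"
```

```text
12.55 [0.4619 0.1749 0.2397] [ 3.034e+00  8.140e-01 -2.000e-03] [ 0.4 -0.5 -1.5] 0.31894074257530175 44.88914251327515 [-0.86  0.21  0.47  1.89 -0.11  1.06 -1.39]
[ 0.0831 -0.1496 -0.0003] [0.     0.001  0.5243]
```

Emit:
{"method": "jog_arm", "body": {
  "motion": [
    [[0.014, -0.025, 0, 0, 0, 0.09, 1], [0.028, -0.05, 0, 0, 0, 0.18, 1], [0.042, -0.075, 0, 0, 0, 0.27, 1], [0.056, -0.1, 0, 0, 0, 0.36, 1], [0.068, -0.122, 0, 0, 0, 0.44, 1], [0.078, -0.14, 0, 0, 0, 0.5, 1], [0.083, -0.15, 0, 0, 0, 0.524, 1], [0.083, -0.15, 0, 0, 0, 0.524, 1], [0.083, -0.15, 0, 0, 0, 0.524, 1]]
  ]
}}

```text
clock: 13.3
position: [0.4583, 0.3445, 0.2394]
ee_rot: [3.14, 0.01, -0.001]
force: [-0.1, -0.6, -2.1]
width: 0.319
gripper_force: 44.9
```

```bash
python3 -c "
from d import *
st();delta([.459,.346,.0118+.0188],-np.pi/2)
a=get_image('scene');b=get_image('top')
for c in('top','scene'):print([(round(d['p'],2),d['pixel'],d['mask'].sum(),ray(c,d['pixel'],.253)) for d in silhouettes('copper_coupon_mid',c)])
cv2.imwrite('pics/c5.png',np.hstack([cv2.resize(a[20:190,130:320],None,fx=2.1,fy=2.1),cv2.resize(b[90:260,90:280],None,fx=2.1,fy=2.1)])[:,:,::-1])"
```

```text
13.3 [0.4583 0.3445 0.2394] [ 3.14e+00  1.00e-02 -1.00e-03] [-0.1 -0.6 -2.1] 0.3185806719172832 44.89309251308441 [-1.11  0.36  0.5   1.71 -0.19  1.12 -2.11]
[ 0.0009 -0.0018  0.2276] [0.0015 0.0009 0.0065]
[(0.91, [174.4, 166.9], np.int64(342), array([0.53188404, 0.33912463, 0.253     ]))]
[(0.64, [208.2, 89.2], np.int64(134), array([0.42975546, 0.33158739, 0.253     ])), (0.51, [325.8, 162.9], np.int64(246), array([ 0.4417246 , -0.02742277,  0.253     ]))]
```

View pics/c5.png

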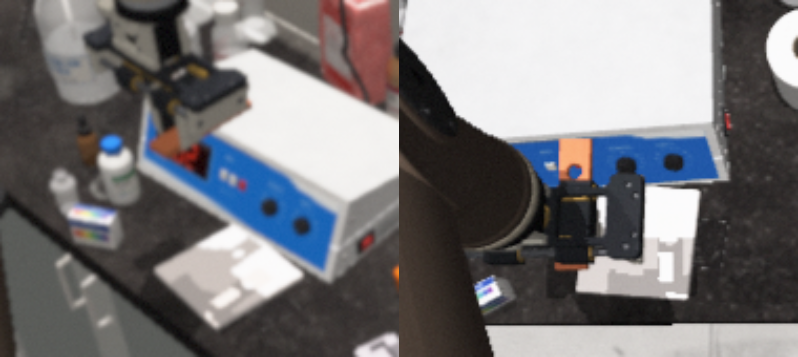

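Coupon is held level over the tile, hole end (crop 574,171) toward the instrument. I shift 8 mm towards the robot for clearance and descend.

Emit:
{"method": "jog_arm", "body": {
  "motion": [
    [[-0.004, -0.001, 0.015, 0, 0, 0.006, 1], [-0.007, -0.002, 0.04, 0, 0, 0.006, 1], [-0.007, -0.002, 0.07, 0, 0, 0.006, 1], [-0.007, -0.002, 0.1, 0, 0, 0.006, 1], [-0.007, -0.002, 0.13, 0, 0, 0.006, 1], [-0.007, -0.002, 0.155, 0, 0, 0.006, 1], [-0.007, -0.002, 0.175, 0, 0, 0.006, 1], [-0.007, -0.002, 0.19, 0, 0, 0.006, 1], [-0.007, -0.002, 0.2, 0, 0, 0.006, 1], [-0.007, -0.002, 0.2, 0, 0, 0.006, 1]]
  ]
}}

```text
clock: 14.33
position: [0.4514, 0.3449, 0.0386]
ee_rot: [3.14, -0.005, -0.003]
force: [-0.2, -0.5, -0.9]
width: 0.32
gripper_force: 44.9
```

```bash
python3 -c "
from d import *
st();delta([.451,.346,.0118+.0188],-np.pi/2)"
```

```text
14.3333 [0.4514 0.3449 0.0386] [ 3.14e+00 -5.00e-03 -3.00e-03] [-0.2 -0.5 -0.9] 0.32014076763461424 44.89332854747772 [-1.02  0.59  0.39  1.92 -0.34  0.69 -2.  ]
[-0.0003 -0.0011  0.0268] [ 0.002  0.002 -0.003]
```

Emit:
{"method": "jog_arm", "body": {
  "motion": [
    [[0, 0, 0.006, 0, 0, 0, 1], [0, 0, 0.011, 0, 0, 0, 1], [0, 0, 0.016, 0, 0, 0, 1], [0, 0, 0.02, 0, 0, 0, 1], [0, 0, 0.023, 0, 0, 0, 1], [0, 0, 0.025, 0, 0, 0, 1], [0, 0, 0.025, 0, 0, 0, 1], [0, 0, 0.025, 0, 0, 0, 1]]
  ]
}}

```text
clock: 15.0
position: [0.4521, 0.3463, 0.0152]
ee_rot: [-3.142, 0.003, -0.0]
force: [-0.5, 0.5, -0.7]
width: 0.32
gripper_force: 44.9
```

```bash
python3 -c "
from d import *
st()
a=get_image('scene');b=get_image('top')
cv2.imwrite('pics/c6.png',np.hstack([cv2.resize(a[70:190,160:320],None,fx=2.5,fy=2.5),cv2.resize(b[130:250,110:270],None,fx=2.5,fy=2.5)])[:,:,::-1])"
```

```text
15.0 [0.4521 0.3463 0.0152] [-3.142e+00  3.000e-03 -0.000e+00] [-0.5  0.5 -0.7] 0.3197474017969652 44.89339470863342 [-1.01  0.63  0.37  1.93 -0.36  0.64 -1.98]
```

View pics/c6.png

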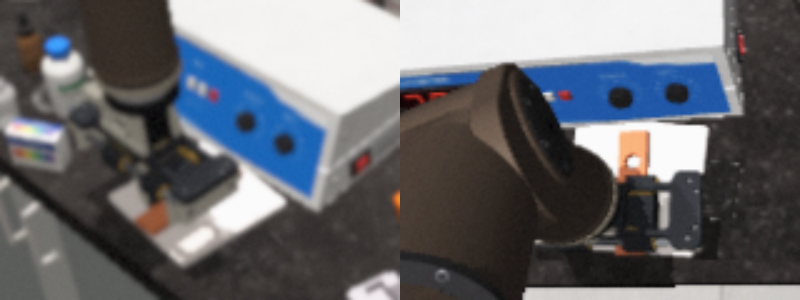

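Coupon hovers just over the tile's middle, hole at crop (632,162), clear of the instrument.

Emit:
{"method": "jog_arm", "body": {
  "motion": [
    [[0, 0, 0.0015, 0, 0, 0, 1], [0, 0, 0.0025, 0, 0, 0, 1], [0, 0, 0.003, 0, 0, 0, 1], [0, 0, 0.0035, 0, 0, 0, 1], [0, 0, 0.0035, 0, 0, 0, 1], [0, 0, 0.0035, 0, 0, 0, 1]]
  ]
}}

```text
clock: 15.6
position: [0.452, 0.3463, 0.0116]
ee_rot: [-3.142, 0.004, -0.0]
force: [-0.5, -0.0, -0.3]
width: 0.318
gripper_force: 44.9
```

Emit:
{"method": "jog_arm", "body": {
  "motion": [
    [[0, 0, 0.0005, 0, 0, 0, 0.2], [0, 0, 0.0005, 0, 0, 0, -0.2], [0, 0, 0, 0, 0, 0, -0.3], [0, 0, 0, 0, 0, 0, -0.3], [0, 0, -0.02, 0, 0, 0, -0.3], [0, 0, -0.05, 0, 0, 0, -0.3], [0, 0, -0.09, 0, 0, 0, -0.3], [0, 0, -0.13, 0, 0, 0, -0.3], [0, 0, -0.17, 0, 0, 0, -0.3], [0, 0, -0.2, 0, 0, 0, -0.3]]
  ]
}}

```text
clock: 16.43
position: [0.4527, 0.3464, 0.2152]
ee_rot: [-3.14, 0.004, -0.003]
force: [0.7, 1.0, -0.9]
width: 0.65
gripper_force: 0.0
```

Emit:
{"method": "jog_arm", "body": {
  "motion": [
    [[-0.03, -0.04, 0, 0, 0, 0, -0.3], [-0.06, -0.08, 0, 0, 0, 0, -0.3], [-0.08, -0.12, 0, 0, 0, 0, -0.3], [-0.08, -0.15, 0, 0, 0, 0, -0.3], [-0.08, -0.15, 0, 0, 0, 0, -0.3], [-0.08, -0.15, 0, 0, 0, 0, -0.3], [-0.08, -0.15, 0, 0, 0, 0, -0.3]]
  ]
}}

```text
clock: 17.02
position: [0.3722, 0.4964, 0.2113]
ee_rot: [3.141, -0.002, 0.0]
force: [0.7, -0.6, 0.7]
width: 0.653
gripper_force: 0.0
```

```bash
python3 -c "
from d import *
st()
a=get_image('scene');b=get_image('top')
for c in('top','scene'):
  print(c,[(round(d['p'],2),d['pixel'],d['mask'].sum(),ray(c,d['pixel'],.018).round(3)) for d in silhouettes('copper_coupon_mid',c)],[(round(d['p'],2),d['pixel']) for d in silhouettes('copper_bar_grip',c)])
cv2.imwrite('pics/c7.png',np.vstack([np.hstack([a[70:320,160:480],b[90:340,140:460]])])[:,:,::-1])"
```

```text
17.0167 [0.3722 0.4964 0.2113] [ 3.141e+00 -2.000e-03  0.000e+00] [ 0.7 -0.6  0.7] 0.6530709335937884 0.0 [-1.33  0.46  0.46  1.63 -0.22  1.1  -2.38]
top [(0.75, [310.1, 176.8], np.int64(98), array([0.563, 0.065, 0.018])), (0.7, [203.1, 206.9], np.int64(671), array([0.485, 0.344, 0.018]))] [(0.6, [310.3, 176.2]), (0.3, [204.9, 209.6])]
scene [(0.76, [233.9, 149.7], np.int64(436), array([0.477, 0.346, 0.018]))] [(0.7, [326.3, 158.2])]
```

View pics/c7.png

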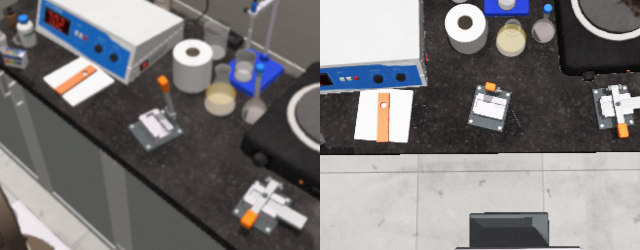

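The coupon lies flat in the middle of the tile (top crop 383,116), centre about (0.485, 0.345). The copper bar is upright, and the other clamp is untouched with its bar down.

```bash
python3 -c "
from cell import *
print(sign_off())"
```

```text
the job is handed in; nothing more can be done
None
```

I've handed the job in: the final pictures show the copper coupon flat on the tile about 8 mm from its centre, its clamp's bar up, and the other clamp and grey coupon untouched; `sign_off()` gave no verdict.

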